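# Rack the loose sockets by width

## Robot

A 7-joint arm with a two-finger parallel gripper is mounted at the origin on the work surface. World frame = base frame: x ahead of the robot, y to its left, z up, the work surface at z = 0. Lengths are in m, angles in rad, forces in N, time in s.
With the tool pointing down it reaches from about 0.425 to 0.95 m from the base axis. Payload 4.7 kg.
Tool frame: the origin (TCP) lies midway between the tips of the shut fingers; the grasp point (between the pads) lies 19 mm behind it; z points along the fingers, y is the line along which they close (so a half turn about z gives the same grasp; the last joint's range is limited). The gripper opens to 85 mm and grips with 20 to 120 N. Pads are 22 mm wide; open, the fingers measure 114 mm over their backs; the gripper's body (76 mm by 85 mm) begins 54 mm behind the grasp point. The pads swing forward as they close: fully open they stand 13 mm farther back than shut.
Start: joints at [-1.209, 0.469, -0.049, 1.532, 0.024, 1.141, -0.082], TCP at [0.257, 0.624, 0.231] pointing down, gripper open.
Joint ranges: [-2.59, 2.59], [-0.33, 1.99], [-1.39, 1.29], [0.1, 2.45], [-1.04, 4.18], [0.21, 1.99], [-2.66, 2.66]. Speed limits (rad/s): [2.57, 2.57, 3.14, 3.14, 3.14, 3.14, 3.14].

## Interface

Orientations are given as a unit quaternion [w, x, y, z].
In Python, from rig import ctrl, cams gives the robot as it stands. The module is installed in compiled form; this text tells all that it offers.
- The arm moves only by the tool move_arm, never from a script. Its argument "targets" is a list of rows, each an object with "gripper": the opening, from 0 (shut) to 1 (fully open); "xyz": the shift along the tool's x, y, z in m, a list of three; "delta_rot": the turn, a rotation vector about the tool's x, y, z in rad, a list of three. A call has exactly 5 rows; each row is the pose to reach, as a shift and turn from the pose commanded when the call began, along the tool's axes at that moment; what a row does not reach only later rows make up. A row lasts 1/8 s, in which the tool goes at most 62.5 mm and 10.7 degrees, less where a joint would pass 70% of its speed; a pose out of reach is approached as far as the arm can. A call with a gripper value outside its range is refused whole. The fingers move at their own pace and stop on an object; "squeeze" is the grip in N (left out, the last holds). Time passes only in rows, so rows that repeat a pose let the fingers close, or fill a call up. It gives the time, the measured TCP pose, the force, the opening and the grip force at its end, in the units of the state.
- ctrl.observe(): the state, without advancing time (a new reading comes with each control period).
- cams.camera(name): name is "scene" or "side" or "wrist"; returns a dict with "pixels" (384x512x3 uint8, blue, green, red), "camera_matrix" (3x3 intrinsics, pixels), "R" (3x3) and "t" (3): a world point X has camera coordinates R X + t. Camera axes: x right, y down, z forward; pixel columns grow to the right and rows downward; lengths in m; the calibration is good to about 2 mm. A picture is of the moment at which its call begins. There is no depth.
- ctrl.hand_in(): hands the job in; it is judged then, once.
The state is a dict: "clock": time; "joint_positions": joint angles; "joint_velocities": joint speeds; "joint_torque": joint torques, N m; "tool_pos": TCP position; "eef_rot": TCP orientation; "ft_force": force on the tool from outside, world axes, zero at the start; "wrist_torque": the same for the moment, N m; "gripper_width": opening from 0.0 (shut) to 1.0 (fully open); "finger_force": force on a finger pad.
Only numpy, scipy, OpenCV 4.12 (cv2) and the standard library are available. Lean on these libraries where they do the work, as an engineer would, in place of code of your own. Each camera call takes 0.05 s, during which the arm holds its last target. There are 200 camera calls.

## Task

Stand the four loose steel sockets upright on the four black pads of the yellow rail, one centred on each pad, in order of barrel width (not height): the narrowest on the pad next to the steel hanging eye, the widest on the pad farthest from it. Do not knock any socket over, and leave the spray can standing where it is.

Things in the scene. Friction and masses are not known exactly. Their poses are not given: they have to be found in the camera images.
- socket_26: loose upright bright-steel hexagon socket (round barrel, hollow mouth up), the narrowest; tall: outer diameter 26 mm, height 72 mm. Origin at the centre of its underside, z up along its axis. Stands on the bench (z = 0) at the start. Grip across its diameter from above, anywhere on the barrel; mass 0.1 to 0.6 kg.
- socket_34: loose upright bright-steel hexagon socket (round barrel, hollow mouth up), the second narrowest; the shortest: outer diameter 34 mm, height 50 mm. Origin at the centre of its underside, z up along its axis. Stands on the bench (z = 0) at the start. Grip across its diameter from above, anywhere on the barrel; mass 0.1 to 0.6 kg.
- socket_42: loose upright bright-steel hexagon socket (round barrel, hollow mouth up), the second widest; the tallest: outer diameter 42 mm, height 76 mm. Origin at the centre of its underside, z up along its axis. Stands on the bench (z = 0) at the start. Grip across its diameter from above, anywhere on the barrel; mass 0.1 to 0.6 kg.
- socket_52: loose upright bright-steel hexagon socket (round barrel, hollow mouth up), the widest; short: outer diameter 52 mm, height 56 mm. Origin at the centre of its underside, z up along its axis. Stands on the bench (z = 0) at the start. Grip across its diameter from above, anywhere on the barrel; mass 0.1 to 0.6 kg.
- pad_a: one of four identical round black pads, diameter 60 mm, 3 mm thick, fixed in one straight row 75 mm apart on top of a yellow steel rail (320 mm long, 84 mm wide, top 12 mm above the bench). Origin at the centre of the pad's underside, z up; its top, where a socket stands, is 3 mm above the origin, 15 mm above the bench. The letters of the pads say nothing of their order along the rail.
- pad_b: one of four identical round black pads, diameter 60 mm, 3 mm thick, fixed in one straight row 75 mm apart on top of a yellow steel rail (320 mm long, 84 mm wide, top 12 mm above the bench). Origin at the centre of the pad's underside, z up; its top, where a socket stands, is 3 mm above the origin, 15 mm above the bench. The letters of the pads say nothing of their order along the rail.
- pad_c: one of four identical round black pads, diameter 60 mm, 3 mm thick, fixed in one straight row 75 mm apart on top of a yellow steel rail (320 mm long, 84 mm wide, top 12 mm above the bench). Origin at the centre of the pad's underside, z up; its top, where a socket stands, is 3 mm above the origin, 15 mm above the bench. The letters of the pads say nothing of their order along the rail.
- pad_d: one of four identical round black pads, diameter 60 mm, 3 mm thick, fixed in one straight row 75 mm apart on top of a yellow steel rail (320 mm long, 84 mm wide, top 12 mm above the bench). Origin at the centre of the pad's underside, z up; its top, where a socket stands, is 3 mm above the origin, 15 mm above the bench. The letters of the pads say nothing of their order along the rail.
- eye: flat steel hanging eye (ring, outer diameter 52 mm, hole 28 mm, 10 mm thick), fixed at one end of the rail, in line with the pads; its top is 13 mm above the bench. Origin at the centre of its underside; the nearest pad's centre is 62.5 mm away, the others 137.5, 212.5 and 287.5 mm. It may be at either end; the other end has only a straight grey cap of the same height.
- spray_can: bystander: loose upright spray can with a red label, diameter 65 mm, about 190 mm tall, on the bench to the robot's left of the rail. Origin at the centre of its underside, z up.
Mind the look-alikes: they are no part of the job. Leave any red look-alike of the socket_52 alone. What is shaped like the socket_34 but pink is not meant.

How it is judged:
At the end, for the whole second after the job is handed in: Each socket stands upright (within 0.08 rad) and at rest on a pad of the rail, its axis within 12 mm of the pad's centre, its underside at the pad's top (12 to 18 mm above the bench); counted from the hanging eye the order is 26, 34, 42, 52 mm diameter (horizontal distance between socket_26 and eye between 0.0375 and 0.0875 m and (horizontal distance between socket_26 and pad_a below 0.012 m or horizontal distance between socket_26 and pad_b below 0.012 m or horizontal distance between socket_26 and pad_c below 0.012 m or horizontal distance between socket_26 and pad_d below 0.012 m) and height (world z) of socket_26 between 0.012 and 0.018 m and angle between each of socket_26, socket_34, socket_42, socket_52's own z axis and vertical below 0.08 rad and linear speed of each of socket_26, socket_34, socket_42, socket_52 below 0.02 m/s and angular speed of each of socket_26, socket_34, socket_42, socket_52 below 0.2 rad/s and horizontal distance between socket_34 and eye between 0.1125 and 0.1625 m and (horizontal distance between socket_34 and pad_a below 0.012 m or horizontal distance between socket_34 and pad_b below 0.012 m or horizontal distance between socket_34 and pad_c below 0.012 m or horizontal distance between socket_34 and pad_d below 0.012 m) and height (world z) of socket_34 between 0.012 and 0.018 m and horizontal distance between socket_42 and eye between 0.1875 and 0.2375 m and (horizontal distance between socket_42 and pad_a below 0.012 m or horizontal distance between socket_42 and pad_b below 0.012 m or horizontal distance between socket_42 and pad_c below 0.012 m or horizontal distance between socket_42 and pad_d below 0.012 m) and height (world z) of socket_42 between 0.012 and 0.018 m and horizontal distance between socket_52 and eye between 0.2625 and 0.3125 m and (horizontal distance between socket_52 and pad_a below 0.012 m or horizontal distance between socket_52 and pad_b below 0.012 m or horizontal distance between socket_52 and pad_c below 0.012 m or horizontal distance between socket_52 and pad_d below 0.012 m) and height (world z) of socket_52 between 0.012 and 0.018 m); the robot touches nothing.
It fails at once if the 26 mm socket is tipped over (more than 1.0 rad) (angle between socket_26's own z axis and vertical above 1 rad).
It fails at once if the 34 mm socket is tipped over (more than 1.0 rad) (angle between socket_34's own z axis and vertical above 1 rad).
It fails at once if the 42 mm socket is tipped over (more than 1.0 rad) (angle between socket_42's own z axis and vertical above 1 rad).
It fails at once if the 52 mm socket is tipped over (more than 1.0 rad) (angle between socket_52's own z axis and vertical above 1 rad).
It fails at once if the spray can is moved by more than 30 mm or tipped over (distance of spray_can from where it was at the start of the episode above 0.03 m or angle between spray_can's own z axis and vertical above 0.5 rad).
It also fails if it takes over 102 s, if anything falls off the work surface, if the arm or the gripper's body presses on something with over 40 N, if the wrist force passes 120 N, or if a joint passes its speed limit or range.

## Working session

There is one attempt and no reset: what is moved stays moved. The work goes in short steps, Python scripts to look and compute and a tool call to move; the robot and the scene stay as the last step left them, time stands still between calls to the robot, and variables do not carry over. Pictures are saved under pics/ and viewed, at most 14 in all, crops included, and the job is handed in when it is done.

Besides the shell and the picture viewer there is one more tool, called in YAML: its name, and indented under it one key for each argument. move_arm: Moves the arm, as the interface text tells. Its arguments: {"type":"object","properties":{"targets":{"type":"array"},"squeeze":{"type":"number"}},"required":["targets"]}

```bash
mkdir -p pics; python3 - <<'E'
from rig import ctrl,cams
import cv2,numpy as np
s=ctrl.observe();print({k:np.round(v,3).tolist() for k,v in s.items()})
for n in("scene","side"):
    c=cams.camera(n);cv2.imwrite(f"pics/{n}0.png",c["pixels"]);np.savez(f"{n}0.npz",**c)
    print(n,np.round(-c["R"].T@c["t"],3),c["camera_matrix"].round(1).tolist(),c["R"][2].round(2))
E
```

```text
{'clock': 0.0, 'joint_positions': [-1.209, 0.469, -0.049, 1.534, 0.024, 1.141, -0.082], 'joint_velocities': [-0.002, -0.0, 0.001, 0.002, 0.001, -0.0, 0.001], 'joint_torque': [0.001, -51.031, -0.046, -23.771, 0.011, 0.008, -0.0], 'tool_pos': [0.257, 0.624, 0.23], 'eef_rot': [-0.0, 0.194, 0.981, -0.001], 'ft_force': [-0.575, 0.805, 0.491], 'wrist_torque': [0.013, 0.058, -0.029], 'finger_force': 0.0, 'gripper_width': 0.999}
scene [ 1.268 -0.558  0.687] [[400.4, 0.0, 259.8], [0.0, 400.4, 193.1], [0.0, 0.0, 1.0]] [-0.63  0.55 -0.55]
side [0.403 0.614 0.743] [[349.8, 0.0, 258.2], [0.0, 349.8, 189.4], [0.0, 0.0, 1.0]] [ 0.13 -0.61 -0.78]
```

View pics/scene0.png

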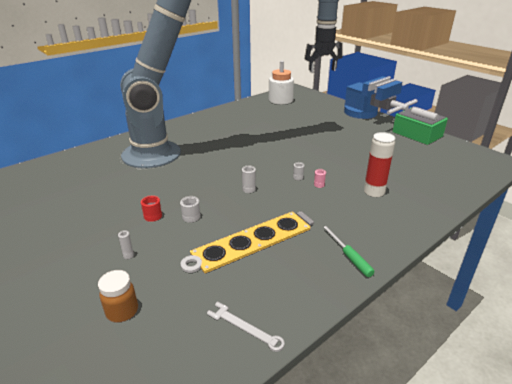

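View pics/side0.png

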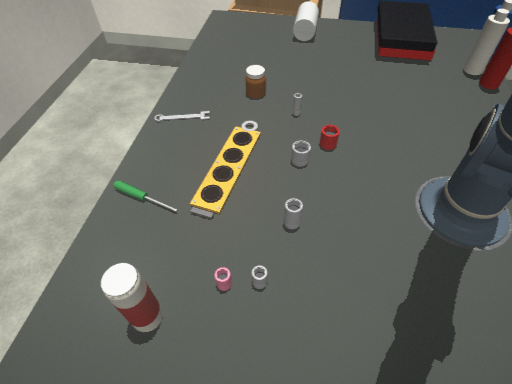

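The scene view shows these objects:
- **Eye end:** the eye is at (191,264) and the grey cap at (305,217).
- **Steel candidates:** thin tall at (126,245) → 26; wide short at (190,208) → 52; tall at (249,179) → 42; small short at (299,171) → 34.
- **Look-alikes, excluded:** red at (151,208) and pink at (320,178). The can is at (380,165).
- **Side view:** 26 (297,104), 52 (301,153), 42 (293,213), 34 (260,277), red (330,137), pink (223,279).

Next I'll measure positions and make one close crop.

```bash
cat > h.py <<'E'
import cv2,numpy as np
from scipy.spatial.transform import Rotation as Rot
def plane(c,uv,z):
    d=c["R"].T@np.linalg.solve(c["camera_matrix"],[uv[0],uv[1],1]);o=-c["R"].T@c["t"]
    return (o+d*(z-o[2])/d[2])[:2]
def blob(img,uv,r=30,thr=95):
    x,y=int(uv[0]),int(uv[1]);x0,y0=max(x-r,0),max(y-r,0);p=img[y0:y+r,x0:x+r]
    hsv=cv2.cvtColor(p,cv2.COLOR_BGR2HSV);m=((hsv[...,2]>thr)&(hsv[...,1]<70)).astype(np.uint8)
    cs,_=cv2.findContours(m,cv2.RETR_EXTERNAL,cv2.CHAIN_APPROX_NONE)
    cs=[k for k in cs if len(k)>8]
    k=min(cs,key=lambda k:np.hypot(*(k.reshape(-1,2).mean(0)-[x-x0,y-y0])))
    H=cv2.convexHull(k);M=cv2.moments(H);return np.array([M["m10"]/M["m00"]+x0,M["m01"]/M["m00"]+y0]),np.array(cv2.boundingRect(k))+[x0,y0,0,0]
def pads(img):
    hsv=cv2.cvtColor(img,cv2.COLOR_BGR2HSV);m=cv2.inRange(hsv,(18,110,90),(35,255,255))
    cs,h=cv2.findContours(m,cv2.RETR_CCOMP,cv2.CHAIN_APPROX_NONE)
    areas=[cv2.contourArea(k) if q[3]<0 else 0 for k,q in zip(cs,h[0])]
    return cs,h[0]
E
cat > m.py <<'E'
from h import *
P={"scene":{26:(126,245),52:(190,208),42:(249,179),34:(299,171),"eye":(191,264),"can":(380,165)},"side":{26:(297,104),52:(301,153),42:(293,213),34:(260,277),"eye":(250,126)}}
Ht={26:.072,34:.05,42:.076,52:.056,"eye":.016,"can":.19}
tiles=[]
for n in P:
    c=np.load(n+"0.npz");im=c["pixels"]
    for k,uv in P[n].items():
        if k=="can":continue
        q,b=blob(im,uv);print(n,k,q.round(1),b,plane(c,q,Ht[k]/2).round(4))
        if k!="eye":x,y=map(int,uv);tiles.append(cv2.resize(im[max(y-28,0):y+28,x-28:x+28],(200,200)))
    cs,h=pads(im)
    for k,q in zip(cs,h):
        a=cv2.contourArea(k)
        if q[3]>=0 and a>120:
            e=cv2.fitEllipse(k);print("pad",np.round(e[0],1),a,plane(c,e[0],.014).round(4))
cv2.imwrite("pics/t.png",cv2.vconcat([cv2.hconcat(tiles[:4]),cv2.hconcat(tiles[4:])]))
E
python3 m.py
```

```text
scene 26 [125.2 244.8] [ 96 215  60  60] [ 0.471  -0.3134]
scene 52 [189.5 207.5] [160 178  60  60] [ 0.4279 -0.0998]
scene 42 [248.5 178.5] [219 149  60  60] [0.4269 0.1191]
scene 34 [298.5 170.5] [269 141  60  60] [0.4785 0.2906]
scene eye [190.5 263.5] [161 234  60  60] [ 0.6068 -0.2126]
pad [213.9 252.8] 300.0 [ 0.6179 -0.1504]
pad [239.9 242.5] 267.0 [ 0.6294 -0.0764]
pad [264.1 232.8] 245.0 [ 0.6403 -0.0026]
pad [287.1 223.5] 223.0 [0.6511 0.0719]
side 26 [296.3 103.3] [267  74  60  60] [ 0.4709 -0.3141]
side 52 [300.5 152.5] [271 123  60  60] [ 0.4319 -0.1031]
side 42 [292.5 212.5] [263 183  60  60] [0.4267 0.1156]
side 34 [259.5 276.5] [230 247  60  60] [0.4758 0.2894]
side eye [249.9 124.9] [220  96  60  60] [ 0.6044 -0.2173]
pad [211.3 193.1] 316.0 [0.6478 0.075 ]
pad [222.5 173.2] 273.5 [0.6364 0.0011]
pad [232.6 154.9] 243.0 [ 0.6254 -0.0727]
pad [241.8 138.1] 214.0 [ 0.6147 -0.1471]
```

View pics/t.png

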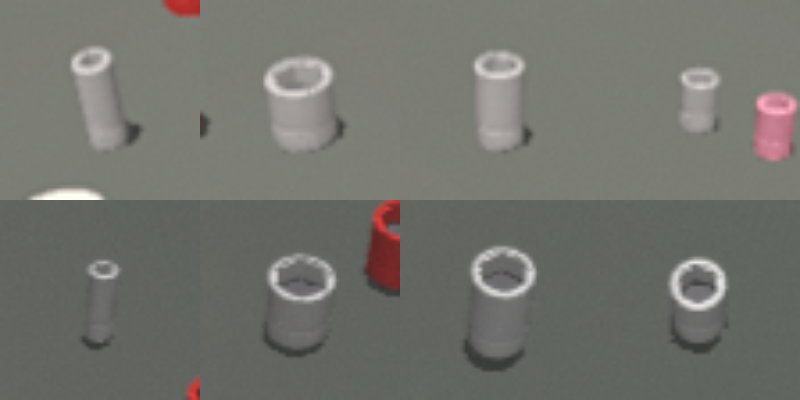

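The crop confirms that all four chosen sockets are plain steel of the right widths, with the pink and red ones separate. The threshold must be relative to the bench brightness, so I'll change that.

```bash
python3 - <<'E'
s=open("h.py").read()
s=s.replace("thr=95","thr=20").replace(";m=((hsv[...,2]>thr)",";m=((hsv[...,2]>np.median(hsv[...,2])+thr)")
open("h.py","w").write(s)
E
python3 m.py|grep -v pad
python3 - <<'E'
from h import *
from rig import cams
print(Rot.from_quat([.194,.981,-.001,0]).as_matrix().round(3))
c=cams.camera("wrist");cv2.imwrite("pics/w0.png",c["pixels"]);print((-c["R"].T@c["t"]).round(3),c["camera_matrix"][0],c["R"].round(2).tolist())
E
```

```text
scene 26 [124.5 243. ] [118 230  13  29] [ 0.4635 -0.3117]
scene 52 [189.  207.5] [180 196  19  26] [ 0.427  -0.1011]
scene 42 [248.2 177.7] [242 165  14  28] [0.4225 0.1215]
scene 34 [298.2 169.8] [293 162  12  18] [0.4745 0.2931]
scene eye [190.5 263. ] [180 255  22  17] [ 0.6052 -0.2115]
side 26 [297.6  95. ] [293  93  10   5] [ 0.472  -0.3582]
side 52 [301.1 146.5] [292 140  19  14] [ 0.433  -0.1278]
side 42 [293.6 204.9] [285 198  18  15] [0.427  0.0923]
side 34 [259.  272.1] [251 265  17  15] [0.4789 0.2793]
side eye [249.2 125.1] [241 120  17  11] [ 0.6065 -0.2156]
[[-0.925  0.381 -0.   ]
 [ 0.381  0.925 -0.002]
 [-0.    -0.002 -1.   ]]
[0.186 0.653 0.373] [319.44824601   0.         256.24395781] [[0.38, 0.92, -0.0], [0.88, -0.36, 0.3], [0.27, -0.12, -0.95]]
```

```bash
cat >> h.py <<'E'
U=np.array([.148,.989]);V=np.array([.989,-.148])
def rail(p):p=np.asarray(p)[:2];return np.round([p@U,p@V],4)
E
python3 - <<'E'
from h import *
a=np.load("scene0.npz");b=np.load("side0.npz")
D={26:((124.5,243.),(297.6,95),.072),52:((189,207.5),(301.1,146.5),.056),42:((248.2,177.7),(293.6,204.9),.076),34:((298.2,169.8),(259,272.1),.05)}
for k,(p,q,h) in D.items():
    A=plane(a,p,h/2);B=plane(b,q,h);print(k,A.round(4),B.round(4),"rail",rail((A+B)/2))
for k,p,q,h in(("red",(151,208),(330,137),.03),("pink",(320,178),(223,279),.025)):
    A=plane(a,p,h);B=plane(b,q,h);print(k,A.round(3),B.round(3),"rail",rail((A+B)/2))
print("can",plane(a,(376,190),.0).round(3),plane(b,(143,325),0).round(3))
pd=np.array([[.6163,-.1488],[.6274,-.0746],[.6384,-.0008],[.6495,.0735]])
for p in pd:print("pad",rail(p))
print("tcp",rail((.257,.624)))
E
```

```text
26 [ 0.4633 -0.3117] [ 0.4686 -0.3089] rail [-0.2379  0.5067]
52 [ 0.427  -0.1009] [ 0.4319 -0.0986] rail [-0.0351  0.4395]
42 [0.4225 0.1215] [0.4257 0.1203] rail [0.1823 0.4015]
34 [0.4746 0.2932] [0.4763 0.291 ] rail [0.3592 0.427 ]
red [ 0.361 -0.185] [ 0.354 -0.18 ] rail [-0.128   0.3804]
pink [0.558 0.308] [0.553 0.31 ] rail [0.3879 0.5036]
can [0.697 0.42 ] [0.697 0.429]
pad [-0.056   0.6315]
pad [0.0191 0.6315]
pad [0.0937 0.6315]
pad [0.1688 0.6315]
tcp [0.6552 0.1618]
```

move_arm:
  targets:
    - {"gripper": 0.65, "xyz": [-0.033, -0.022, 0], "delta_rot": [0, 0, 0.13]}
    - {"gripper": 0.65, "xyz": [-0.066, -0.045, 0], "delta_rot": [0, 0, 0.27]}
    - {"gripper": 0.65, "xyz": [-0.1, -0.067, 0], "delta_rot": [0, 0, 0.4]}
    - {"gripper": 0.65, "xyz": [-0.132, -0.09, 0], "delta_rot": [0, 0, 0.53]}
    - {"gripper": 0.65, "xyz": [-0.164, -0.112, 0], "delta_rot": [0, 0, 0.664]}
  squeeze: 40

```text
clock: 0.78
tool_pos: [0.3666, 0.4567, 0.2311]
eef_rot: [-0.0, 0.505, 0.863, -0.0]
ft_force: [-0.1, 0.7, 1.1]
gripper_width: 0.651
finger_force: 0.0
```

move_arm:
  targets:
    - {"gripper": 0.65, "xyz": [-0.04, 0.003, 0.016], "delta_rot": [0, 0, 0.13]}
    - {"gripper": 0.65, "xyz": [-0.08, 0.006, 0.032], "delta_rot": [0, 0, 0.27]}
    - {"gripper": 0.65, "xyz": [-0.12, 0.009, 0.048], "delta_rot": [0, 0, 0.4]}
    - {"gripper": 0.65, "xyz": [-0.16, 0.012, 0.064], "delta_rot": [0, 0, 0.53]}
    - {"gripper": 0.65, "xyz": [-0.197, 0.0135, 0.08], "delta_rot": [0, 0, 0.664]}

```text
clock: 1.4
tool_pos: [0.4756, 0.2921, 0.1507]
eef_rot: [0.0, 0.759, 0.651, 0.0]
ft_force: [0.9, -0.3, 0.9]
gripper_width: 0.65
finger_force: 0.0
```

```bash
cat > w.py <<'E'
import sys;from h import *
from rig import ctrl,cams
s=ctrl.observe();c=cams.camera("wrist");n=sys.argv[1];cv2.imwrite(f"pics/{n}.png",c["pixels"]);np.savez(n+".npz",**c)
t=s["tool_pos"];q=s["eef_rot"];R=Rot.from_quat([q[1],q[2],q[3],q[0]]).as_matrix()
print("tcp",t.round(4),"rail",rail(t),"yaw",np.degrees(np.arctan2(R[1,1],R[0,1])).round(2),"grip",s["gripper_width"],s["finger_force"],"q",s["joint_positions"].round(2))
E
python3 w.py w1
```

```text
tcp [0.4756 0.2921 0.1507] rail [0.3593 0.4272] yaw -8.75 grip 0.6502889040645198 0.0 q [-0.88  0.37  0.32  1.91 -0.15  0.88 -0.64]
```

View pics/w1.png

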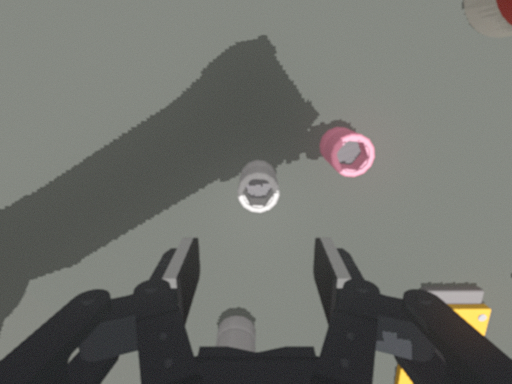

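The wrist view shows the socket_34 rim at about (258,192), the pink one to the right at (350,155), and the 42 at the bottom (237,335). I'll compute the rim position.

```bash
python3 - <<'E'
from h import *
c=np.load("w1.npz")
for uv in((258.5,192.5),):
    p=plane(c,uv,.05);print(p.round(4),rail(p))
p=plane(c,(354,155),.05);print("pink",p,rail(p))
E
```

```text
[0.4762 0.2893] [0.3566 0.4282]
pink [0.55369739 0.30800467] [0.3866 0.502 ]
```

move_arm:
  targets:
    - {"gripper": 0.65, "xyz": [-0.002, 0.001, 0.04], "delta_rot": [0, 0, 0]}
    - {"gripper": 0.65, "xyz": [-0.002, 0.001, 0.08], "delta_rot": [0, 0, 0]}
    - {"gripper": 0.65, "xyz": [-0.002, 0.001, 0.115], "delta_rot": [0, 0, 0]}
    - {"gripper": 0.65, "xyz": [-0.002, 0.001, 0.135], "delta_rot": [0, 0, 0]}
    - {"gripper": 0.65, "xyz": [-0.002, 0.001, 0.14], "delta_rot": [0, 0, 0]}

```text
clock: 2.08
tool_pos: [0.4747, 0.2909, 0.0099]
eef_rot: [-0.0, 0.757, 0.653, -0.002]
ft_force: [-0.8, 0.3, 0.2]
gripper_width: 0.647
finger_force: 0.0
```

move_arm:
  targets:
    - {"gripper": 0.5, "xyz": [0, 0, 0], "delta_rot": [0, 0, 0]}
    - {"gripper": 0.4, "xyz": [0, 0, 0], "delta_rot": [0, 0, 0]}
    - {"gripper": 0.3, "xyz": [0, 0, 0], "delta_rot": [0, 0, 0]}
    - {"gripper": 0.2, "xyz": [0, 0, 0], "delta_rot": [0, 0, 0]}
    - {"gripper": 0.2, "xyz": [0, 0, 0], "delta_rot": [0, 0, 0]}

```text
clock: 2.7
tool_pos: [0.4768, 0.2918, 0.0125]
eef_rot: [0.0, 0.757, 0.653, 0.001]
ft_force: [0.1, -0.1, 6.4]
gripper_width: 0.387
finger_force: 39.9
```

move_arm:
  targets:
    - {"gripper": 0.2, "xyz": [0, 0, -0.03], "delta_rot": [0, 0, 0]}
    - {"gripper": 0.2, "xyz": [0, 0, -0.07], "delta_rot": [0, 0, 0]}
    - {"gripper": 0.2, "xyz": [-0.03, 0.02, -0.11], "delta_rot": [0, 0, 0]}
    - {"gripper": 0.2, "xyz": [-0.07, 0.04, -0.13], "delta_rot": [0, 0, 0]}
    - {"gripper": 0.2, "xyz": [-0.118, 0.073, -0.13], "delta_rot": [0, 0, 0]}

```text
clock: 3.32
tool_pos: [0.5308, 0.1644, 0.1429]
eef_rot: [-0.0, 0.756, 0.654, 0.002]
ft_force: [1.2, 0.4, -2.5]
gripper_width: 0.388
finger_force: 40.3
```

move_arm:
  targets:
    - {"gripper": 0.2, "xyz": [-0.05, 0.03, 0], "delta_rot": [0, 0, 0]}
    - {"gripper": 0.2, "xyz": [-0.1, 0.06, 0], "delta_rot": [0, 0, 0]}
    - {"gripper": 0.2, "xyz": [-0.15, 0.09, 0], "delta_rot": [0, 0, 0]}
    - {"gripper": 0.2, "xyz": [-0.19, 0.115, 0], "delta_rot": [0, 0, 0]}
    - {"gripper": 0.2, "xyz": [-0.22, 0.13, 0], "delta_rot": [0, 0, 0]}

```text
clock: 3.95
tool_pos: [0.6264, -0.0755, 0.1406]
eef_rot: [-0.0, 0.758, 0.652, -0.001]
ft_force: [1.3, 1.1, -2.6]
gripper_width: 0.386
finger_force: 40.3
```

```bash
python3 w.py w2
```

```text
tcp [ 0.6264 -0.0755  0.1406] rail [0.0181 0.6307] yaw -8.61 grip 0.38609800154718343 40.29090464115143 q [-0.23  0.5   0.39  1.75 -0.23  0.93  0.1 ]
```

View pics/w2.png

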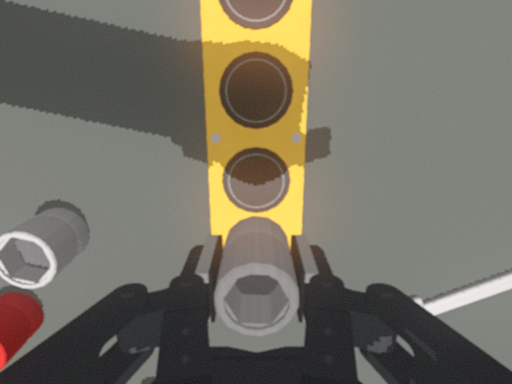

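The wrist view shows socket_34 held upright with its rim at (257,300), and pads ahead at (257,180) and (257,90). I'll check the pads and the held socket.

```bash
python3 - <<'E'
from h import *
c=np.load("w2.npz")
for uv,z in(((256.5,181),.015),((256.5,90),.015),((257,297),.18),((27,259),.056)):print(uv,rail(plane(c,uv,z)))
E
```

```text
(256.5, 181) [0.0178 0.6299]
(256.5, 90) [0.0937 0.6302]
(257, 297) [0.0192 0.6303]
(27, 259) [-0.0349  0.4458]
```

move_arm:
  targets:
    - {"gripper": 0.2, "xyz": [0, 0, 0.04], "delta_rot": [0, 0, 0]}
    - {"gripper": 0.2, "xyz": [0, 0, 0.075], "delta_rot": [0, 0, 0]}
    - {"gripper": 0.2, "xyz": [0, 0, 0.098], "delta_rot": [0, 0, 0]}
    - {"gripper": 0.2, "xyz": [0, 0, 0.108], "delta_rot": [0, 0, 0]}
    - {"gripper": 0.2, "xyz": [0, 0, 0.112], "delta_rot": [0, 0, 0]}

```text
clock: 4.62
tool_pos: [0.6264, -0.0727, 0.0289]
eef_rot: [-0.0, 0.757, 0.653, -0.0]
ft_force: [-0.5, -0.2, -2.2]
gripper_width: 0.384
finger_force: 40.4
```

move_arm:
  targets:
    - {"gripper": 0.2, "xyz": [0, 0, 0.001], "delta_rot": [0, 0, 0]}
    - {"gripper": 0.4, "xyz": [0, 0, 0.001], "delta_rot": [0, 0, 0]}
    - {"gripper": 0.5, "xyz": [0, 0, 0.001], "delta_rot": [0, 0, 0]}
    - {"gripper": 0.6, "xyz": [0, 0, 0.001], "delta_rot": [0, 0, 0]}
    - {"gripper": 0.65, "xyz": [0, 0, 0], "delta_rot": [0, 0, 0]}

```text
clock: 5.25
tool_pos: [0.6268, -0.0729, 0.0296]
eef_rot: [0.0, 0.757, 0.653, 0.0]
ft_force: [-0.0, 0.5, -0.1]
gripper_width: 0.649
finger_force: 0.0
```

move_arm:
  targets:
    - {"gripper": 0.65, "xyz": [0, 0, -0.04], "delta_rot": [0, 0, 0]}
    - {"gripper": 0.7, "xyz": [0, 0, -0.09], "delta_rot": [0, 0, 0]}
    - {"gripper": 0.8, "xyz": [0.02, -0.03, -0.12], "delta_rot": [0, 0, 0]}
    - {"gripper": 0.8, "xyz": [0.055, -0.08, -0.13], "delta_rot": [0, 0, 0]}
    - {"gripper": 0.8, "xyz": [0.09, -0.13, -0.13], "delta_rot": [0, 0, 0]}

```text
clock: 5.88
tool_pos: [0.511, 0.0363, 0.1605]
eef_rot: [0.001, 0.758, 0.653, 0.001]
ft_force: [1.2, 0.2, 0.3]
gripper_width: 0.802
finger_force: 0.0
```

move_arm:
  targets:
    - {"gripper": 0.8, "xyz": [0.025, -0.035, 0], "delta_rot": [0, 0, 0]}
    - {"gripper": 0.8, "xyz": [0.05, -0.07, 0], "delta_rot": [0, 0, 0]}
    - {"gripper": 0.8, "xyz": [0.071, -0.099, 0], "delta_rot": [0, 0, 0]}
    - {"gripper": 0.8, "xyz": [0.071, -0.099, 0], "delta_rot": [0, 0, 0]}
    - {"gripper": 0.8, "xyz": [0.071, -0.099, 0], "delta_rot": [0, 0, 0]}

```text
clock: 6.5
tool_pos: [0.4245, 0.1198, 0.1596]
eef_rot: [0.0, 0.758, 0.653, 0.001]
ft_force: [-0.5, -0.4, 0.4]
gripper_width: 0.795
finger_force: 0.0
```

```bash
python3 w.py w3
```

```text
tcp [0.4245 0.1198 0.1596] rail [0.1813 0.4021] yaw -8.5 grip 0.7948971289203521 0.0 q [-0.68  0.17  0.35  2.16 -0.08  0.82 -0.43]
```

View pics/w3.png

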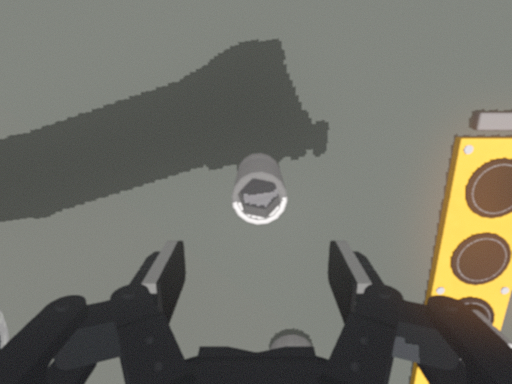

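The socket_42 rim is at (260,196), between the fingers; the rail is at right.

```bash
python3 - <<'E'
from h import *
c=np.load("w3.npz");print(rail(plane(c,(259.5,195.5),.076)))
E
```

```text
[0.1818 0.4039]
```

move_arm:
  targets:
    - {"gripper": 0.8, "xyz": [0, 0.002, 0.03], "delta_rot": [0, 0, 0]}
    - {"gripper": 0.8, "xyz": [0, 0.002, 0.07], "delta_rot": [0, 0, 0]}
    - {"gripper": 0.8, "xyz": [0, 0.002, 0.105], "delta_rot": [0, 0, 0]}
    - {"gripper": 0.8, "xyz": [0, 0.002, 0.125], "delta_rot": [0, 0, 0]}
    - {"gripper": 0.8, "xyz": [0, 0.002, 0.13], "delta_rot": [0, 0, 0]}

```text
clock: 7.18
tool_pos: [0.426, 0.1185, 0.0281]
eef_rot: [-0.0, 0.758, 0.652, -0.001]
ft_force: [-0.1, 0.7, -0.5]
gripper_width: 0.799
finger_force: 0.0
```

move_arm:
  targets:
    - {"gripper": 0.65, "xyz": [0, 0, 0], "delta_rot": [0, 0, 0]}
    - {"gripper": 0.55, "xyz": [0, 0, 0], "delta_rot": [0, 0, 0]}
    - {"gripper": 0.45, "xyz": [0, 0, 0], "delta_rot": [0, 0, 0]}
    - {"gripper": 0.3, "xyz": [0, 0, 0], "delta_rot": [0, 0, 0]}
    - {"gripper": 0.3, "xyz": [0, 0, 0], "delta_rot": [0, 0, 0]}

```text
clock: 7.8
tool_pos: [0.4268, 0.1199, 0.0303]
eef_rot: [0.0, 0.757, 0.653, 0.001]
ft_force: [-0.3, -1.7, 6.3]
gripper_width: 0.483
finger_force: 40.3
```

move_arm:
  targets:
    - {"gripper": 0.3, "xyz": [0, 0, -0.03], "delta_rot": [0, 0, 0]}
    - {"gripper": 0.3, "xyz": [0, 0, -0.07], "delta_rot": [0, 0, 0]}
    - {"gripper": 0.3, "xyz": [-0.01, 0.03, -0.1], "delta_rot": [0, 0, 0]}
    - {"gripper": 0.3, "xyz": [-0.03, 0.08, -0.11], "delta_rot": [0, 0, 0]}
    - {"gripper": 0.3, "xyz": [-0.05, 0.13, -0.11], "delta_rot": [0, 0, 0]}

```text
clock: 8.43
tool_pos: [0.5482, 0.0512, 0.1402]
eef_rot: [-0.0, 0.757, 0.654, 0.001]
ft_force: [1.6, 1.2, -3.8]
gripper_width: 0.481
finger_force: 42.4
```

move_arm:
  targets:
    - {"gripper": 0.3, "xyz": [-0.015, 0.035, 0], "delta_rot": [0, 0, 0]}
    - {"gripper": 0.3, "xyz": [-0.028, 0.07, 0], "delta_rot": [0, 0, 0]}
    - {"gripper": 0.3, "xyz": [-0.038, 0.097, 0], "delta_rot": [0, 0, 0]}
    - {"gripper": 0.3, "xyz": [-0.038, 0.097, 0], "delta_rot": [0, 0, 0]}
    - {"gripper": 0.3, "xyz": [-0.038, 0.097, 0], "delta_rot": [0, 0, 0]}

```text
clock: 9.05
tool_pos: [0.6359, -0.0001, 0.1382]
eef_rot: [-0.001, 0.757, 0.653, -0.001]
ft_force: [-0.2, -0.4, -4.0]
gripper_width: 0.483
finger_force: 42.5
```

```bash
python3 w.py w4
```

```text
tcp [ 6.359e-01 -1.000e-04  1.382e-01] rail [0.094  0.6289] yaw -8.45 grip 0.4826025876855337 42.46204912662506 q [-0.34  0.51  0.39  1.74 -0.23  0.93 -0.01]
```

View pics/w4.png

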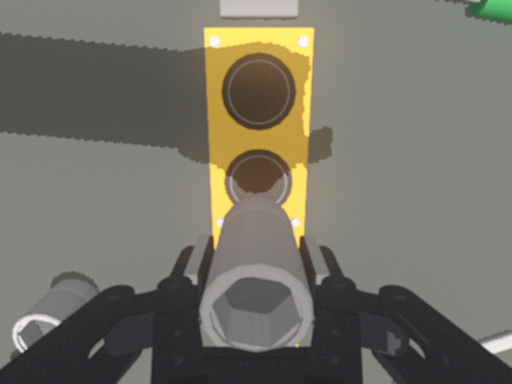

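Socket_42 is held upright. Pad3 is at (258,182) directly below and pad4 at (259,91).

move_arm:
  targets:
    - {"gripper": 0.3, "xyz": [0, 0.001, 0.03], "delta_rot": [0, 0, 0]}
    - {"gripper": 0.3, "xyz": [0, 0.0015, 0.06], "delta_rot": [0, 0, 0]}
    - {"gripper": 0.3, "xyz": [0, 0.0015, 0.08], "delta_rot": [0, 0, 0]}
    - {"gripper": 0.3, "xyz": [0, 0.0015, 0.088], "delta_rot": [0, 0, 0]}
    - {"gripper": 0.3, "xyz": [0, 0.0015, 0.092], "delta_rot": [0, 0, 0]}

```text
clock: 9.72
tool_pos: [0.6392, -0.0008, 0.0475]
eef_rot: [0.0, 0.757, 0.653, 0.0]
ft_force: [-1.2, 0.5, -3.7]
gripper_width: 0.479
finger_force: 42.5
```

move_arm:
  targets:
    - {"gripper": 0.3, "xyz": [0, 0, 0.001], "delta_rot": [0, 0, 0]}
    - {"gripper": 0.5, "xyz": [0, 0, 0.001], "delta_rot": [0, 0, 0]}
    - {"gripper": 0.6, "xyz": [0, 0, 0.001], "delta_rot": [0, 0, 0]}
    - {"gripper": 0.7, "xyz": [0, 0, 0.001], "delta_rot": [0, 0, 0]}
    - {"gripper": 0.75, "xyz": [0, 0, 0], "delta_rot": [0, 0, 0]}

```text
clock: 10.35
tool_pos: [0.6391, -0.001, 0.0476]
eef_rot: [0.0, 0.757, 0.653, 0.0]
ft_force: [-0.7, 0.2, -0.3]
gripper_width: 0.748
finger_force: 0.0
```

move_arm:
  targets:
    - {"gripper": 0.75, "xyz": [0, 0, -0.04], "delta_rot": [0, 0, 0]}
    - {"gripper": 0.8, "xyz": [0, 0, -0.09], "delta_rot": [0, 0, 0]}
    - {"gripper": 1.0, "xyz": [-0.02, -0.03, -0.12], "delta_rot": [0, 0, 0]}
    - {"gripper": 1.0, "xyz": [-0.05, -0.07, -0.12], "delta_rot": [0, 0, 0]}
    - {"gripper": 1.0, "xyz": [-0.08, -0.12, -0.12], "delta_rot": [0, 0, 0]}

```text
clock: 10.98
tool_pos: [0.5079, -0.0632, 0.168]
eef_rot: [0.001, 0.757, 0.653, 0.001]
ft_force: [0.2, -0.7, 1.2]
gripper_width: 1.0
finger_force: 0.0
```

move_arm:
  targets:
    - {"gripper": 1.0, "xyz": [-0.02, -0.03, 0], "delta_rot": [0, 0, 0]}
    - {"gripper": 1.0, "xyz": [-0.04, -0.055, 0], "delta_rot": [0, 0, 0]}
    - {"gripper": 1.0, "xyz": [-0.049, -0.069, 0], "delta_rot": [0, 0, 0]}
    - {"gripper": 1.0, "xyz": [-0.049, -0.069, 0], "delta_rot": [0, 0, 0]}
    - {"gripper": 1.0, "xyz": [-0.049, -0.069, 0], "delta_rot": [0, 0, 0]}

```text
clock: 11.6
tool_pos: [0.4343, -0.1001, 0.1675]
eef_rot: [0.0, 0.757, 0.653, 0.0]
ft_force: [0.3, -0.1, -0.1]
gripper_width: 0.998
finger_force: 0.0
```

```bash
python3 w.py w5
```

```text
tcp [ 0.4343 -0.1001  0.1675] rail [-0.0347  0.4444] yaw -8.41 grip 0.9983744704276994 0.0 q [-0.28  0.17  0.47  2.15 -0.11  0.84  0.1 ]
```

View pics/w5.png

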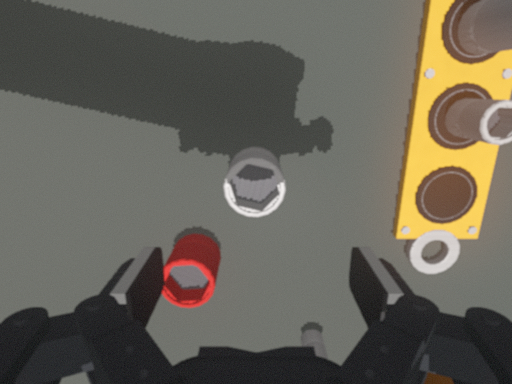

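This shows the 52 rim at (254,187), the red look-alike rim at (189,283), and the 34 and 42 standing on their pads (462,118) and (470,30). The free pad next to the eye is at (446,195).

```bash
python3 - <<'E'
from h import *
c=np.load("w5.npz")
for uv,z in(((254.5,187),.056),((189,283),.056),((446,194),.015)):print(rail(plane(c,uv,z)))
E
```

```text
[-0.0361  0.4422]
[-0.1282  0.3819]
[-0.0558  0.6284]
```

move_arm:
  targets:
    - {"gripper": 1.0, "xyz": [-0.001, -0.002, 0.04], "delta_rot": [0, 0, 0]}
    - {"gripper": 1.0, "xyz": [-0.001, -0.002, 0.09], "delta_rot": [0, 0, 0]}
    - {"gripper": 1.0, "xyz": [-0.001, -0.002, 0.13], "delta_rot": [0, 0, 0]}
    - {"gripper": 1.0, "xyz": [-0.001, -0.002, 0.15], "delta_rot": [0, 0, 0]}
    - {"gripper": 1.0, "xyz": [-0.001, -0.002, 0.155], "delta_rot": [0, 0, 0]}

```text
clock: 12.28
tool_pos: [0.4308, -0.1009, 0.0108]
eef_rot: [-0.001, 0.757, 0.653, -0.001]
ft_force: [-0.4, 0.1, -0.2]
gripper_width: 0.997
finger_force: 0.0
```

move_arm:
  targets:
    - {"gripper": 0.8, "xyz": [0, 0, 0], "delta_rot": [0, 0, 0]}
    - {"gripper": 0.7, "xyz": [0, 0, 0], "delta_rot": [0, 0, 0]}
    - {"gripper": 0.6, "xyz": [0, 0, 0], "delta_rot": [0, 0, 0]}
    - {"gripper": 0.4, "xyz": [0, 0, 0], "delta_rot": [0, 0, 0]}
    - {"gripper": 0.4, "xyz": [0, 0, 0], "delta_rot": [0, 0, 0]}

```text
clock: 12.9
tool_pos: [0.4321, -0.1015, 0.0134]
eef_rot: [0.001, 0.757, 0.653, 0.001]
ft_force: [0.6, 0.3, 5.6]
gripper_width: 0.604
finger_force: 40.7
```

move_arm:
  targets:
    - {"gripper": 0.4, "xyz": [0, 0, -0.03], "delta_rot": [0, 0, 0]}
    - {"gripper": 0.4, "xyz": [0, 0, -0.07], "delta_rot": [0, 0, 0]}
    - {"gripper": 0.4, "xyz": [0.02, 0.02, -0.11], "delta_rot": [0, 0, 0]}
    - {"gripper": 0.4, "xyz": [0.06, 0.055, -0.13], "delta_rot": [0, 0, 0]}
    - {"gripper": 0.4, "xyz": [0.1, 0.095, -0.13], "delta_rot": [0, 0, 0]}

```text
clock: 13.52
tool_pos: [0.5407, -0.0155, 0.1442]
eef_rot: [0.001, 0.758, 0.653, 0.002]
ft_force: [0.5, -1.0, -5.1]
gripper_width: 0.597
finger_force: 45.4
```

move_arm:
  targets:
    - {"gripper": 0.4, "xyz": [0.04, 0.035, 0], "delta_rot": [0, 0, 0]}
    - {"gripper": 0.4, "xyz": [0.08, 0.07, 0], "delta_rot": [0, 0, 0]}
    - {"gripper": 0.4, "xyz": [0.105, 0.094, 0], "delta_rot": [0, 0, 0]}
    - {"gripper": 0.4, "xyz": [0.105, 0.094, 0], "delta_rot": [0, 0, 0]}
    - {"gripper": 0.4, "xyz": [0.105, 0.094, 0], "delta_rot": [0, 0, 0]}

```text
clock: 14.15
tool_pos: [0.6463, 0.0728, 0.1411]
eef_rot: [-0.001, 0.758, 0.653, -0.002]
ft_force: [-0.2, -0.4, -6.7]
gripper_width: 0.597
finger_force: 45.1
```

```bash
python3 w.py w6
```

```text
tcp [0.6463 0.0728 0.1411] rail [0.1676 0.6284] yaw -8.5 grip 0.596753236588405 45.070903301239014 q [-0.47  0.54  0.41  1.7  -0.25  0.96 -0.11]
```

View pics/w6.png

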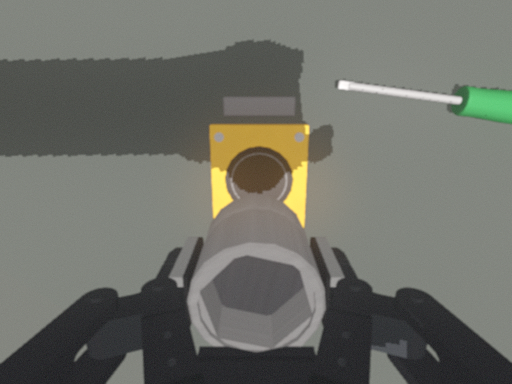

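Socket_52 is held, its rim at (257,295). Pad4 is at (259,182), about 2 mm to +y.

move_arm:
  targets:
    - {"gripper": 0.4, "xyz": [0.001, 0.002, 0.04], "delta_rot": [0, 0, 0]}
    - {"gripper": 0.4, "xyz": [0.001, 0.002, 0.075], "delta_rot": [0, 0, 0]}
    - {"gripper": 0.4, "xyz": [0.001, 0.002, 0.098], "delta_rot": [0, 0, 0]}
    - {"gripper": 0.4, "xyz": [0.001, 0.002, 0.107], "delta_rot": [0, 0, 0]}
    - {"gripper": 0.4, "xyz": [0.001, 0.002, 0.111], "delta_rot": [0, 0, 0]}

```text
clock: 14.82
tool_pos: [0.65, 0.0736, 0.0315]
eef_rot: [0.0, 0.758, 0.653, 0.0]
ft_force: [0.1, 0.4, -5.0]
gripper_width: 0.597
finger_force: 45.3
```

move_arm:
  targets:
    - {"gripper": 0.4, "xyz": [0, 0, 0.001], "delta_rot": [0, 0, 0]}
    - {"gripper": 0.6, "xyz": [0, 0, 0.001], "delta_rot": [0, 0, 0]}
    - {"gripper": 0.7, "xyz": [0, 0, 0.001], "delta_rot": [0, 0, 0]}
    - {"gripper": 0.8, "xyz": [0, 0, 0.001], "delta_rot": [0, 0, 0]}
    - {"gripper": 0.9, "xyz": [0, 0, 0], "delta_rot": [0, 0, 0]}

```text
clock: 15.45
tool_pos: [0.6507, 0.0743, 0.032]
eef_rot: [0.0, 0.757, 0.653, 0.001]
ft_force: [-0.1, 0.3, -0.7]
gripper_width: 0.898
finger_force: 0.0
```

move_arm:
  targets:
    - {"gripper": 0.9, "xyz": [0, 0, -0.04], "delta_rot": [0, 0, 0]}
    - {"gripper": 0.9, "xyz": [0, 0, -0.09], "delta_rot": [0, 0, 0]}
    - {"gripper": 0.7, "xyz": [-0.03, -0.01, -0.13], "delta_rot": [0, 0, 0]}
    - {"gripper": 0.6, "xyz": [-0.08, -0.025, -0.135], "delta_rot": [0, 0, 0]}
    - {"gripper": 0.6, "xyz": [-0.13, -0.04, -0.135], "delta_rot": [0, 0, 0]}

```text
clock: 16.08
tool_pos: [0.5915, -0.0497, 0.1679]
eef_rot: [0.001, 0.757, 0.653, 0.001]
ft_force: [-0.1, -1.5, -0.3]
gripper_width: 0.598
finger_force: 0.0
```

move_arm:
  targets:
    - {"gripper": 0.6, "xyz": [-0.055, -0.017, 0], "delta_rot": [0, 0, 0]}
    - {"gripper": 0.6, "xyz": [-0.11, -0.034, 0], "delta_rot": [0, 0, 0]}
    - {"gripper": 0.6, "xyz": [-0.165, -0.051, 0], "delta_rot": [0, 0, 0]}
    - {"gripper": 0.6, "xyz": [-0.22, -0.068, 0], "delta_rot": [0, 0, 0]}
    - {"gripper": 0.6, "xyz": [-0.26, -0.08, 0], "delta_rot": [0, 0, 0]}

```text
clock: 16.7
tool_pos: [0.4724, -0.2966, 0.167]
eef_rot: [0.001, 0.758, 0.652, 0.0]
ft_force: [0.0, -0.2, 1.0]
gripper_width: 0.6
finger_force: 0.0
```

```bash
python3 w.py w7
```

```text
tcp [ 0.4724 -0.2966  0.167 ] rail [-0.2234  0.5111] yaw -8.63 grip 0.5999663999829444 0.0 q [ 0.08  0.37  0.52  1.91 -0.23  0.92  0.56]
```

View pics/w7.png

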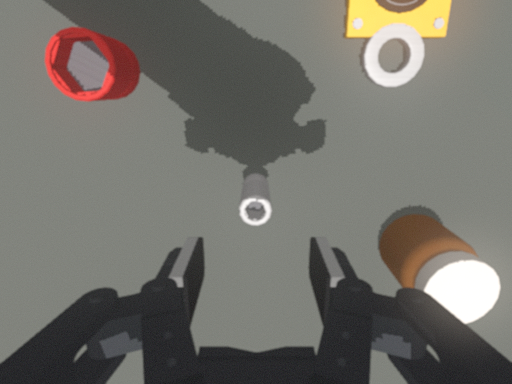

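The 26 rim is at (255,211). The jar is to the right at (440,270) and the eye at (394,55).

```bash
python3 - <<'E'
from h import *
from rig import ctrl
c=np.load("w7.npz")
for uv,z in(((255.5,211),.072),((460,287),.09),((394,55),.013)):print(rail(plane(c,uv,z)))
t=ctrl.observe()["tool_pos"];print(rail(t),t[2])
E
```

```text
[-0.2398  0.5097]
[-0.2983  0.6725]
[-0.1197  0.6293]
[-0.2296  0.5087] 0.16743684318767726
```

move_arm:
  targets:
    - {"gripper": 0.6, "xyz": [-0.015, 0, 0.02], "delta_rot": [0, 0, 0]}
    - {"gripper": 0.6, "xyz": [-0.015, 0, 0.04], "delta_rot": [0, 0, 0]}
    - {"gripper": 0.6, "xyz": [-0.015, 0, 0.04], "delta_rot": [0, 0, 0]}
    - {"gripper": 0.6, "xyz": [-0.015, 0, 0.04], "delta_rot": [0, 0, 0]}
    - {"gripper": 0.6, "xyz": [-0.015, 0, 0.04], "delta_rot": [0, 0, 0]}

```text
clock: 17.38
tool_pos: [0.4724, -0.3087, 0.1272]
eef_rot: [0.001, 0.757, 0.653, 0.0]
ft_force: [-0.2, 0.5, 0.4]
gripper_width: 0.6
finger_force: 0.0
```

```bash
python3 w.py w8; python3 - <<'E'
from h import *
c=np.load("w8.npz");q,b=blob(c["pixels"],(256,235),45,60);print(q,b,rail(plane(c,q,.072)))
E
```

```text
tcp [ 0.4724 -0.3087  0.1272] rail [-0.2354  0.5129] yaw -8.45 grip 0.6000935694861959 0.0 q [ 0.12  0.43  0.5   1.93 -0.27  0.84  0.62]
[250.72758621 227.85517241] [238 224  27   9] [-0.2485  0.5085]
```

move_arm:
  targets:
    - {"gripper": 0.6, "xyz": [-0.004, -0.003, 0.02], "delta_rot": [0, 0, 0]}
    - {"gripper": 0.6, "xyz": [-0.004, -0.003, 0.05], "delta_rot": [0, 0, 0]}
    - {"gripper": 0.6, "xyz": [-0.004, -0.003, 0.08], "delta_rot": [0, 0, 0]}
    - {"gripper": 0.6, "xyz": [-0.004, -0.003, 0.092], "delta_rot": [0, 0, 0]}
    - {"gripper": 0.6, "xyz": [-0.004, -0.003, 0.097], "delta_rot": [0, 0, 0]}

```text
clock: 18.05
tool_pos: [0.4684, -0.3123, 0.0293]
eef_rot: [0.0, 0.757, 0.653, 0.0]
ft_force: [0.4, -0.4, -0.2]
gripper_width: 0.601
finger_force: 0.0
```

move_arm:
  targets:
    - {"gripper": 0.5, "xyz": [0, 0, 0], "delta_rot": [0, 0, 0]}
    - {"gripper": 0.4, "xyz": [0, 0, 0], "delta_rot": [0, 0, 0]}
    - {"gripper": 0.3, "xyz": [0, 0, 0], "delta_rot": [0, 0, 0]}
    - {"gripper": 0.15, "xyz": [0, 0, 0], "delta_rot": [0, 0, 0]}
    - {"gripper": 0.15, "xyz": [0, 0, 0], "delta_rot": [0, 0, 0]}

```text
clock: 18.68
tool_pos: [0.4688, -0.3125, 0.0302]
eef_rot: [0.001, 0.757, 0.653, 0.0]
ft_force: [-0.9, 0.5, 5.9]
gripper_width: 0.295
finger_force: 39.1
```

move_arm:
  targets:
    - {"gripper": 0.15, "xyz": [0, 0, -0.03], "delta_rot": [0, 0, 0]}
    - {"gripper": 0.15, "xyz": [0, 0, -0.07], "delta_rot": [0, 0, 0]}
    - {"gripper": 0.15, "xyz": [0.02, 0.015, -0.1], "delta_rot": [0, 0, 0]}
    - {"gripper": 0.15, "xyz": [0.06, 0.04, -0.11], "delta_rot": [0, 0, 0]}
    - {"gripper": 0.15, "xyz": [0.1, 0.065, -0.11], "delta_rot": [0, 0, 0]}

```text
clock: 19.3
tool_pos: [0.5481, -0.2222, 0.1403]
eef_rot: [0.001, 0.758, 0.652, 0.001]
ft_force: [-0.3, 0.8, -2.0]
gripper_width: 0.292
finger_force: 39.6
```

move_arm:
  targets:
    - {"gripper": 0.15, "xyz": [0.03, 0.02, 0], "delta_rot": [0, 0, 0]}
    - {"gripper": 0.15, "xyz": [0.06, 0.04, 0], "delta_rot": [0, 0, 0]}
    - {"gripper": 0.15, "xyz": [0.084, 0.055, 0], "delta_rot": [0, 0, 0]}
    - {"gripper": 0.15, "xyz": [0.084, 0.055, 0], "delta_rot": [0, 0, 0]}
    - {"gripper": 0.15, "xyz": [0.084, 0.055, 0], "delta_rot": [0, 0, 0]}

```text
clock: 19.92
tool_pos: [0.6128, -0.1488, 0.1388]
eef_rot: [-0.0, 0.758, 0.653, -0.001]
ft_force: [-0.6, -1.1, -1.4]
gripper_width: 0.291
finger_force: 39.6
```

```bash
python3 w.py w9
```

```text
tcp [ 0.6128 -0.1488  0.1388] rail [-0.0564  0.6281] yaw -8.53 grip 0.2908649320604937 39.57644999027252 q [-0.17  0.52  0.48  1.76 -0.28  0.93  0.27]
```

View pics/w9.png

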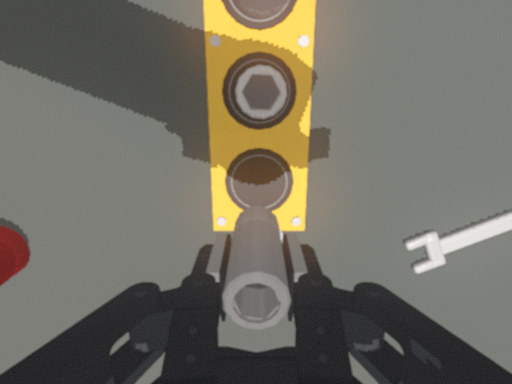

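The 34 stands centred on its pad at (261,92). The 26 is held with its rim at (257,298) above pad1 (260,181).

move_arm:
  targets:
    - {"gripper": 0.15, "xyz": [0, 0.002, 0.03], "delta_rot": [0, 0, 0]}
    - {"gripper": 0.15, "xyz": [0, 0.002, 0.06], "delta_rot": [0, 0, 0]}
    - {"gripper": 0.15, "xyz": [0, 0.002, 0.08], "delta_rot": [0, 0, 0]}
    - {"gripper": 0.15, "xyz": [0, 0.002, 0.088], "delta_rot": [0, 0, 0]}
    - {"gripper": 0.15, "xyz": [0, 0.002, 0.092], "delta_rot": [0, 0, 0]}

```text
clock: 20.6
tool_pos: [0.6161, -0.1487, 0.0474]
eef_rot: [0.0, 0.758, 0.653, 0.0]
ft_force: [-0.7, -0.1, -1.3]
gripper_width: 0.295
finger_force: 39.6
```

move_arm:
  targets:
    - {"gripper": 0.15, "xyz": [0, 0, 0.001], "delta_rot": [0, 0, 0]}
    - {"gripper": 0.3, "xyz": [0, 0, 0.001], "delta_rot": [0, 0, 0]}
    - {"gripper": 0.4, "xyz": [0, 0, 0.001], "delta_rot": [0, 0, 0]}
    - {"gripper": 0.5, "xyz": [0, 0, 0.001], "delta_rot": [0, 0, 0]}
    - {"gripper": 0.6, "xyz": [0, 0, 0], "delta_rot": [0, 0, 0]}

```text
clock: 21.22
tool_pos: [0.6161, -0.1482, 0.0475]
eef_rot: [0.0, 0.757, 0.653, 0.0]
ft_force: [0.9, -0.7, 0.1]
gripper_width: 0.603
finger_force: 0.0
```

move_arm:
  targets:
    - {"gripper": 0.6, "xyz": [0, 0, -0.03], "delta_rot": [0, 0, 0]}
    - {"gripper": 0.6, "xyz": [0, 0, -0.07], "delta_rot": [0, 0, 0]}
    - {"gripper": 0.6, "xyz": [0, 0, -0.12], "delta_rot": [0, 0, 0]}
    - {"gripper": 0.6, "xyz": [-0.04, -0.04, -0.14], "delta_rot": [0, 0, 0]}
    - {"gripper": 0.6, "xyz": [-0.08, -0.08, -0.14], "delta_rot": [0, 0, 0]}

```text
clock: 21.85
tool_pos: [0.5254, -0.2168, 0.1896]
eef_rot: [0.002, 0.757, 0.653, 0.001]
ft_force: [-0.7, -2.0, 0.3]
gripper_width: 0.6
finger_force: 0.0
```

move_arm:
  targets:
    - {"gripper": 0.6, "xyz": [-0.03, -0.03, 0], "delta_rot": [0, 0, 0]}
    - {"gripper": 0.6, "xyz": [-0.06, -0.06, 0], "delta_rot": [0, 0, 0]}
    - {"gripper": 0.6, "xyz": [-0.06, -0.06, 0], "delta_rot": [0, 0, 0]}
    - {"gripper": 0.6, "xyz": [-0.06, -0.06, 0], "delta_rot": [0, 0, 0]}
    - {"gripper": 0.6, "xyz": [-0.06, -0.06, 0], "delta_rot": [0, 0, 0]}

```text
clock: 22.48
tool_pos: [0.458, -0.265, 0.1872]
eef_rot: [0.0, 0.757, 0.654, 0.0]
ft_force: [0.1, -0.4, 0.9]
gripper_width: 0.599
finger_force: 0.0
```

```bash
python3 - <<'E'
from h import *
from rig import cams
T=[]
for n,(x,y) in(("scene",(250,235)),("side",(225,170))):
    im=cams.camera(n)["pixels"];T.append(cv2.resize(im[y-70:y+70,x-90:x+90],(540,420),interpolation=cv2.INTER_CUBIC)[:, 70:470])
cv2.imwrite("pics/f.png",cv2.hconcat(T))
E
```

```text
(no output)
```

View pics/f.png

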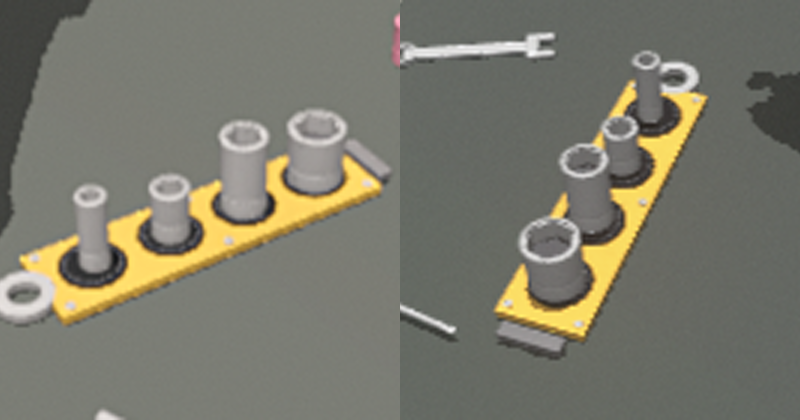

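Both views show the four sockets upright and centred on their pads. From the eye they run 26, 34, 42, 52, with bases at about (94,262), (170,235), (243,208) and (315,178) in the left crop. I'll hand in.

```bash
python3 -c "
from rig import ctrl
print(ctrl.hand_in())"
```

```text
the job is handed in; nothing more can be done
None
```

The four sockets stand upright and centred on the pads in the order 26, 34, 42, 52 mm from the hanging eye. The job was handed in at about 22.5 s of the 102 s allowed (no verdict was returned), the arm never worked near the spray can, and I did not re-check its position at the end.

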